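# Separator plate and next layer on the carton stack

### The arm

A 6-joint arm with a two-finger parallel gripper is mounted at the origin on a cart in front of the work surface, level with it; the furniture and walls round the work are solid. World frame = base frame: x ahead of the robot, y to its left, z up, the work surface at z = 0. Lengths are in m, angles in rad, forces in N, time in s.
With the tool pointing down it reaches from about 0.25 to 0.775 m from the base axis. Payload 4 kg.
Tool frame: the origin (TCP) lies midway between the tips of the shut fingers; the grasp point (between the pads) lies grip_point_offset behind it (grip_point_offset is the distance from the TCP to the grasp point, in m); z points along the fingers, y is the line along which they close (so a half turn about z gives the same grasp; the last joint's range is limited). The gripper opens to 94 mm and grips with 3 to 60 N. Pads are 16 mm wide; open, the fingers measure 119 mm over their backs; the gripper's body (75 mm by 177 mm) begins 78 mm behind the grasp point.
Start: joints at [-1.268, 0.087, 1.371, -0, 1.684, -0.103], TCP at [0.217, -0.505, 0.206] pointing down, gripper open.
Joint ranges: [-3.1, 3.1], [-0.76, 2.03], [0.27, 2.55], [-1.08, 4.22], [0.17, 2.65], [-2.57, 2.57]. Speed limits (rad/s): [2.79, 2.79, 3.14, 3.14, 3.14, 3.14].

### API

Orientations are given as [roll, pitch, yaw] about the fixed x, y, z axes, in that order (R = Rz(yaw) Ry(pitch) Rx(roll)).
In Python, from bench import * gives the robot as it stands. The module is installed in compiled form; this text tells all that it offers.
- The arm moves only by the tool apply_moves, never from a script. Its argument "commands" is a list of rows, each a list of 7 numbers: the turn, a rotation vector about the world's x, y, z in rad, then the shift along the world's x, y, z in m, then the opening in per cent of the stroke, from 0 (shut) to 100 (fully open). In form: [[ax, ay, az, x, y, z, jaw], ...]. A call has exactly 5 rows; each row is the pose to reach, as a shift and turn from the pose commanded when the call began; what a row does not reach only later rows make up. A row lasts 1/10 s, in which the tool goes at most 50 mm and 8.59 degrees, less where a joint would pass 70% of its speed; a pose out of reach is approached as far as the arm can. A call with a gripper value outside its range is refused whole. The fingers move at their own pace and stop on an object; the grip force is fixed at half the most. Time passes only in rows, so rows that repeat a pose let the fingers close, or fill a call up. It gives the time, the measured TCP pose, the force, the opening and the grip force at its end, in the units of the state.
- get_obs(): the state, without advancing time (a new reading comes with each control period).
- snapshot(name): name is "scene" or "side" or "wrist"; returns a dict with "pixels" (420x560x3 uint8, red, green, blue), "vertical_fov" (degrees; the focal length in pixels is half the picture's height over the tangent of half this angle, whatever the lens; pixels are square), "cx", "cy" (the principal point, pixels), "rvec" (rotation vector, rad) and "tvec" (3), from world to camera coordinates, as OpenCV has them. Camera axes: x right, y down, z forward; pixel columns grow to the right and rows downward; lengths in m; the calibration is good to about 2 mm. A picture is of the moment at which its call begins. There is no depth.
- close_job(): hands the job in; it is judged then, once.
Trained networks look in the newest picture that a camera, given by its name, has taken for a name from the list of things; names that differ only in an ending like _2 or _b are one class to them, and where a whole thing is asked for, a point or a joint stands for the part that bears it (a point fixed in the world has none). Each returns a list of dicts, best first, with "score" (0 to 1); they miss things now and then, are a little off and sometimes report something else, mostly with a low value. They report only what shows in the picture. A call takes as long as a camera call. They do not tell look-alikes from the thing itself.
- masks_of(camera, query): "mask" (420x560 bool, what is visible of it) and "extent" ([left, top, right, bottom] in pixels, round what is visible of it).
- place_of(camera, query): "pixel" ([column, row] in pixels: a listed point, or the origin of a listed thing).
The state is a dict: "time": time; "joint_positions": joint angles; "qvel": joint speeds; "joint_torque": joint torques, N m; "tool_pos": TCP position; "ee_rot": TCP orientation; "wrist_force": force on the tool from outside, world axes, zero at the start; "wrist_torque": the same for the moment, N m; "width": finger opening in m; "finger_force": force on a finger pad.
Only numpy, scipy, OpenCV 4.12 (cv2) and the standard library are available. Lean on these libraries where they do the work, as an engineer would, in place of code of your own. Each camera call takes 0.05 s, during which the arm holds its last target. There are 200 camera calls.

### The job

Build the next layer of the carton stack in the grey tray: first take the bench timer off the two cartons and set it down flat on a free spot of the worktop where it touches nothing else. Then lay the metal separator plate from the sloping stand level and centred on both cartons, square with the tray and with its lip upward, along a front or back side of the tray, and set the loose carton upright on the plate, centred, its long side across both lower cartons (square to the lip). Do not drop anything, and leave the lower cartons and everything else where they are.

Things in the scene. Friction and masses are not known exactly. Their poses are not given: they have to be found in the camera images.
- tray: low open grey tray, fixed to the worktop, 150 (x) x 138 (y) x 18 mm high, a low grip loop on each y end (162 mm over the loops); origin at the centre of its underside. Inner floor 5 mm up. The two lower cartons stand in it side by side; their tops are 80 mm above the tray's origin and together cover 132 (x) x 120 (y) mm round its centre
- lower_carton_1: carton of the lower layer, 62 (x) x 120 (y) x 75 mm high, 0.2 kg, loose, at the tray's -x side (its centre 35 mm from the tray's centre); origin at the centre of its underside
- lower_carton_2: the like carton at the tray's +x side
- timer: the bench timer as a body; origin at the centre of its underside (see timer_mid). Round the work stand fixed things to keep clear of: an analyser (126 mm high) at the back left and a pipette carousel (290 mm high) at the back right, both farther than 0.65 m ahead of the robot, and a rack of tubes (90 mm high) beyond 0.55 m to its right
- timer_mid (a point): centre of the bench timer, a flat white box 62 (x) x 68 (y) x 20 mm high (solid part 18 mm) that starts lying on the lower cartons; this point is 9 mm above its underside; z points up, and it can be gripped across its x width
- stand: sloping stand, fixed to the worktop, on the left or the right side: base plate 150 (x) x 120 (y) mm; origin at the centre of its underside. Its face rises toward its +x side at 34 degrees (0.6 rad) from level and carries the separator plate against a 5 mm ledge along its lower edge, from z = about 30 mm to 130 mm, with the plate's lip up to 165 mm
- separator: the separator plate as a body; origin at the centre of its underside, axes as plate_mid
- plate_mid (a point): centre of the separator plate, an aluminium plate 160 (x) x 124 (y) x 4 mm thick, 0.16 kg, with an upright lip along its +x edge; this point is half-way through the 4 mm. z is the plate's upper normal (the lip stands toward +z). On the stand it leans 0.6 rad, lip edge uppermost
- lip_mid (a point): middle of the plate's lip, where to pinch it across plate x: the lip is 8 mm thick (x 72 to 80 mm of the plate), 90 mm long along y, and rises 39 mm above the plate's underside; this point is 21.5 mm above the underside, 76 mm from plate_mid along x. Axes as plate_mid
- next_carton: the loose carton as a body; origin at the centre of its underside
- next_carton_mid (a point): centre of the loose carton to be stacked, 62 (x) x 120 (y) x 75 mm high, 0.15 to 0.31 kg, standing on the worktop at the side opposite the stand; this point is 37.5 mm up. Grip across its 62 mm width (x)
- dispenser: reagent dispenser standing on the worktop: ribbed grey round base 46 mm across with a white cone nose, 98 mm high; origin at the centre of its underside (bystander, leave alone)
- stapler: black desk stapler, 140 x 36 x 46 mm high, lying on its base; origin at the centre of its underside, x along its length (bystander, leave alone)
- pen_cup: dark mesh cup with pens and scissors, 81 mm across, 195 mm high with the pens; origin at the centre of its underside (bystander, leave alone)
- marker: blue and black pen lying on the worktop, 12 x 144 x 12 mm; origin at the centre of its underside, y along its length (bystander, leave alone)
- tip_box: pipette tip box with a clear closed lid, 90 x 120 x 64 mm high; origin at the centre of its underside, y along its 120 mm side (bystander, leave alone)
- cuvette_tray: cream tray full of small cuvettes, 100 x 150 x 39 mm high; origin at the centre of its underside, y along its 150 mm side (bystander, leave alone)
- pen: white and black pen lying on the worktop, 11 x 148 x 11 mm; origin at the middle of its underside, y along its length (bystander, leave alone)
Not all that is in view belongs to the job. Leave any yellow look-alike of the lower_carton_2 alone.

How it is judged:
By the outcome, as a careful person would: the job done as asked, in the order asked, and still so for the second after the job is handed in, with the robot touching nothing.
It also fails if it takes over 67 s, if anything falls off the work surface, if the arm or the gripper's body presses on something with over 40 N, if the wrist force passes 120 N, or if a joint passes its speed limit or range.

## Working session

There is one attempt and no reset: what is moved stays moved. The work goes in short steps, Python scripts to look and compute and a tool call to move; the robot and the scene stay as the last step left them, time stands still between calls to the robot, and variables do not carry over. Pictures are saved under pics/ and viewed, at most 10 in all, crops included, and the job is handed in when it is done.

Besides the shell and the picture viewer there is one more tool, called as name(argument=value, ...), one argument or row to a line, values as JSON. apply_moves: Moves the arm, as the interface text tells. Its arguments: {"type":"object","properties":{"commands":{"type":"array"}},"required":["commands"]}

```bash
mkdir -p pics
cat > h.py <<'E'
from bench import *
import numpy as np, cv2
from scipy.spatial.transform import Rotation as R
def cam(s):
    f=s["pixels"].shape[0]/2/np.tan(np.radians(s["vertical_fov"])/2)
    K=np.array([[f,0,s["cx"]],[0,f,s["cy"]],[0,0,1]]); M=R.from_rotvec(np.ravel(s["rvec"])).as_matrix()
    return K,M,np.ravel(s["tvec"])
def at_z(c,px,z):
    K,M,t=c; d=M.T@np.linalg.solve(K,[px[0],px[1],1]); o=-M.T@t
    return o+d*(z-o[2])/d[2]
def proj(c,p):
    K,M,t=c; q=(K@(M@np.atleast_2d(p).T+t[:,None])).T; return q[:,:2]/q[:,2:]
def tri(cs,pxs):
    A=[];b=[]
    for (K,M,t),p in zip(cs,pxs):
        d=M.T@np.linalg.solve(K,[p[0],p[1],1]); d/=np.linalg.norm(d); P=np.eye(3)-np.outer(d,d)
        A.append(P); b.append(P@(-M.T@t))
    x=np.linalg.lstsq(np.vstack(A),np.hstack(b),rcond=None)[0]
    return x, max(np.linalg.norm(a@x-q) for a,q in zip(A,b))
def save(n,im): cv2.imwrite("pics/"+n,im[:,:,::-1])
E
python3 - <<'E'
from h import *
o=get_obs(); print({k:np.round(v,3).tolist() for k,v in o.items()}); 
import bench; print([n for n in dir(bench) if 'grip' in n], getattr(bench,'grip_point_offset',None))
ims=[];C={}
for n in ["scene","side"]:
    s=snapshot(n); C[n]=cam(s); ims.append(s["pixels"]); save(n+"0.png",s["pixels"])
    print(n,-C[n][1].T@C[n][2], C[n][0][0,0])
for q in ["tray","lower_carton_1","timer_mid","stand","plate_mid","lip_mid","next_carton_mid","next_carton","dispenser","stapler","pen_cup","marker","tip_box","cuvette_tray","pen"]:
    r={n:place_of(n,q)[:4] for n in C}
    for n in r: print(q,n,[(round(d["score"],2),np.round(d["pixel"],1).tolist()) for d in r[n]])
    if all(r.values()): x,e=tri([C[n] for n in C],[r[n][0]["pixel"] for n in C]); print("   ",x.round(4),round(e,4))
E
```

```text
{'time': 0.0, 'joint_positions': [-1.268, 0.088, 1.372, -0.0, 1.684, -0.103], 'qvel': [0.001, -0.001, -0.0, -0.0, -0.001, 0.002], 'joint_torque': [-0.001, -34.019, -30.243, 0.072, 0.033, -0.0], 'tool_pos': [0.217, -0.505, 0.204], 'ee_rot': [-3.139, -0.0, 0.406], 'wrist_force': [0.01, 0.312, -1.03], 'wrist_torque': [0.023, 0.028, 0.006], 'finger_force': 0.0, 'width': 0.094}
['grip_point_offset'] 0.0188
scene [-0.08027084  1.19429887  0.83989849] 389.92594088616715
side [ 0.11312398 -1.31046409  0.72146475] 516.8757485158872
tray scene [(0.75, [285.4, 236.9]), (0.37, [282.2, 254.5])]
tray side [(0.68, [273.9, 242.3]), (0.66, [230.8, 201.0]), (0.61, [215.1, 253.0])]
    [0.5493 0.0284 0.0064] 0.0086
lower_carton_1 scene [(0.92, [277.1, 232.6]), (0.79, [307.3, 184.7]), (0.63, [290.0, 234.6])]
lower_carton_1 side [(0.66, [265.8, 247.8]), (0.64, [386.7, 334.1]), (0.62, [281.7, 243.2])]
    [0.5532 0.039  0.0056] 0.0243
timer_mid scene [(0.7, [287.2, 217.4])]
timer_mid side [(0.51, [261.4, 218.3])]
    [0.5241 0.0375 0.0961] 0.0058
stand scene [(0.81, [331.2, 205.9]), (0.39, [213.7, 314.6])
[... 894 characters left out ...]
9e-01  3.357e-01 -3.000e-04] 0.0005
pen_cup scene [(0.79, [263.1, 202.4]), (0.22, [321.2, 248.5])]
pen_cup side [(0.96, [369.3, 269.1])]
    [ 0.7712 -0.1866  0.0008] 0.0038
marker scene [(0.4, [303.3, 224.7]), (0.32, [288.3, 236.7])]
marker side [(0.57, [278.5, 264.0]), (0.52, [281.3, 244.0]), (0.18, [215.8, 251.9])]
    [ 0.5257 -0.0939  0.0026] 0.0052
tip_box scene [(0.57, [217.7, 315.2])]
tip_box side [(0.82, [230.2, 193.0])]
    [ 0.5301  0.5049 -0.0059] 0.0065
cuvette_tray scene [(0.81, [321.2, 249.9])]
cuvette_tray side [(0.65, [214.5, 252.2])]
    [ 0.3774  0.0446 -0.0008] 0.0024
pen scene [(0.61, [281.0, 253.4])]
pen side [(0.54, [247.0, 235.4])]
    [ 0.5026  0.133  -0.0038] 0.0032
```

Run:
```python
import cv2
a=cv2.imread("pics/scene0.png")[120:370,150:410]; b=cv2.imread("pics/side0.png")[140:370,170:450]
cv2.imwrite("pics/sc_c.png",cv2.resize(a,None,fx=2.4,fy=2.4,interpolation=2)); cv2.imwrite("pics/si_c.png",cv2.resize(b,None,fx=2.6,fy=2.6,interpolation=2))
```

```text
(no output)
```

View pics/sc_c.png

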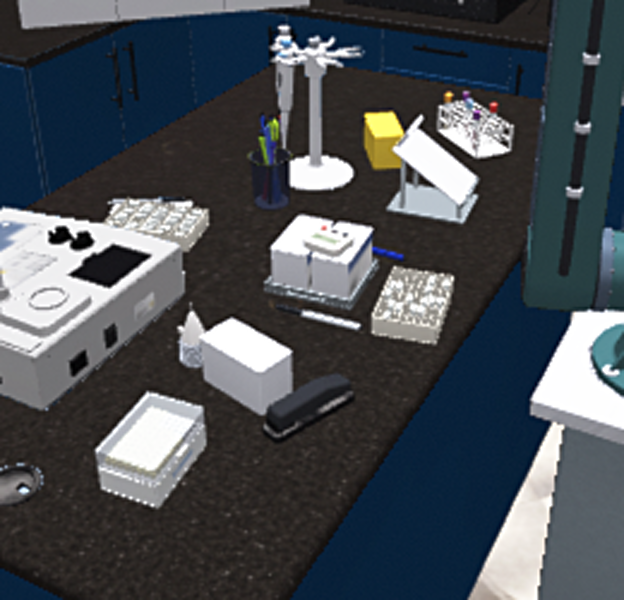

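View pics/si_c.png

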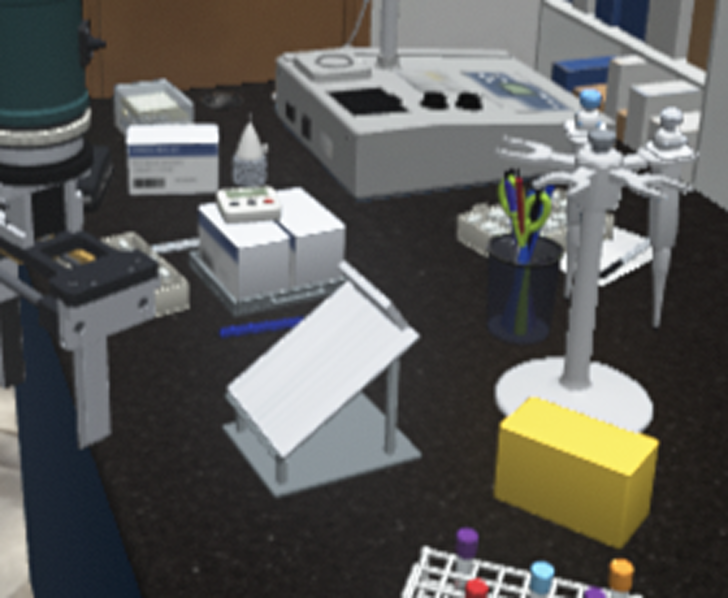

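The scene picture shows the tray, cartons and timer near crop (320,260), the stand with its plate at (440,165), the loose carton at (245,365), and free bench between. The side picture agrees: the stand is on the robot's right. I'll move over the tray for a wrist view.

apply_moves(
  commands=[
    [0, 0, 0.1, 0.02, 0.03, 0.04, 100],
    [0, 0, 0.2, 0.04, 0.06, 0.08, 100],
    [0, 0, 0.3, 0.06, 0.09, 0.11, 100],
    [0, 0, 0.4, 0.08, 0.12, 0.14, 100],
    [0, 0, 0.5, 0.09, 0.15, 0.16, 100],
  ],
)

```text
time: 2.1
tool_pos: [0.3084, -0.3542, 0.3682]
ee_rot: [3.138, 0.001, 0.911]
wrist_force: [0.5, -0.7, 0.3]
width: 0.0939
finger_force: 0.0
```

apply_moves(
  commands=[
    [0, 0, 0.13, 0.02, 0.04, 0.01, 100],
    [0, 0, 0.26, 0.04, 0.08, 0.02, 100],
    [0, 0, 0.4, 0.06, 0.12, 0.03, 100],
    [0, 0, 0.53, 0.08, 0.16, 0.03, 100],
    [0, 0, 0.665, 0.1, 0.2, 0.03, 100],
  ],
)

```text
time: 2.6
tool_pos: [0.4076, -0.1537, 0.3963]
ee_rot: [3.14, 0.001, 1.576]
wrist_force: [0.6, -0.6, 0.1]
width: 0.0941
finger_force: 0.0
```

Run:
```python
from h import *
o=get_obs(); print({k:np.round(v,3).tolist() for k,v in o.items()})
s=snapshot("wrist"); c=cam(s); save("w1.png",s["pixels"]); print(-c[1].T@c[2],c[0][0,0])
for uv in [(0,0),(560,0),(0,420),(560,420)]: print(at_z(c,uv,0).round(3))
```

```text
{'time': 2.6, 'joint_positions': [-0.491, -0.126, 1.202, 0.0, 2.064, -0.496], 'qvel': [1.037, 0.063, -0.036, 0.002, -0.014, -0.313], 'joint_torque': [-3.976, -25.824, -29.409, 0.047, 0.301, 0.267], 'tool_pos': [0.408, -0.154, 0.396], 'ee_rot': [3.14, 0.001, 1.576], 'wrist_force': [0.591, -0.588, 0.071], 'wrist_torque': [-0.032, -0.064, 0.053], 'finger_force': 0.0, 'width': 0.094}
[ 0.40619743 -0.07598733  0.5746569 ] 334.85353049152826
[-0.01   0.093  0.   ]
[0.841 0.097 0.   ]
[-0.181 -0.707  0.   ]
[ 1.026 -0.706  0.   ]
```

View pics/w1.png

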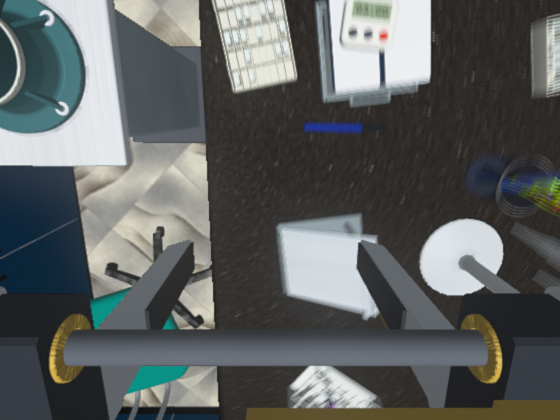

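The wrist picture shows the timer at (370,20) on the cartons, the marker at (335,128), the stand at (330,260), and free bench around (290,170). Next I'll take still views over the tray.

apply_moves(
  commands=[
    [0, 0, 0, 0.02, 0.045, 0, 100],
    [0, 0, 0, 0.04, 0.09, 0, 100],
    [0, 0, 0, 0.06, 0.13, 0, 100],
    [0, 0, 0, 0.08, 0.175, 0, 100],
    [0, 0, 0, 0.09, 0.22, 0, 100],
  ],
)

```text
time: 3.15
tool_pos: [0.4981, 0.0663, 0.3948]
ee_rot: [-3.141, 0.0, 1.57]
wrist_force: [0.9, -0.7, 0.3]
width: 0.0941
finger_force: 0.0
```

```bash
cat >> h.py <<'E'
from scipy.optimize import minimize
def box(w,l,z0,z1): return np.array([[sx*w/2,sy*l/2,z] for sx in(1,-1) for sy in(1,-1) for z in (z0,z1)])
def fit(views,pts,x0):
    """views: [(cam,mask)], silhouettes of convex body pts at (x,y,yaw); returns pose, iou"""
    S=4
    big=[(c,cv2.resize(m.astype(np.uint8),None,fx=S,fy=S,interpolation=cv2.INTER_LINEAR)) for c,m in views]
    def cost(p):
        Q=pts@R.from_rotvec([0,0,p[2]]).as_matrix().T+[p[0],p[1],0]; r=0
        for c,m in big:
            h=cv2.convexHull(((proj(c,Q)+.5)*S*16).astype(np.int32)); im=np.zeros_like(m); cv2.fillConvexPoly(im,h,1,shift=4)
            r+=1-(im&m).sum()/(im|m).sum()
        return r/len(big)
    best=None
    for dy in (-.3,0,.3):
        x=np.array(x0)+[0,0,dy]
        f=minimize(cost,x,method="Nelder-Mead",options=dict(initial_simplex=x+np.array([[0,0,0],[.02,0,0],[0,.02,0],[0,0,.2]]),xatol=1e-4,fatol=1e-5))
        if best is None or f.fun<best.fun: best=f
    return best.x.round(4),round(1-best.fun,3)
E
python3 - <<'E'
from h import *
snapshot("wrist");snapshot("wrist");snapshot("wrist")
s=snapshot("wrist"); c=cam(s); save("w2.png",s["pixels"]); o=get_obs();print(o["tool_pos"],o["ee_rot"],o["qvel"].round(3) if hasattr(o["qvel"],'round') else o["qvel"])
import pickle; pickle.dump(s,open("w2.pkl","wb"))
for q,z in [("tray",0),("timer_mid",.089),("marker",0),("cuvette_tray",0),("pen",0),("lower_carton_1",.005),("next_carton_mid",.0375),("stapler",0)]:
    print(q,[(round(d["score"],2),np.round(d["pixel"]).tolist(),at_z(c,d["pixel"],z).round(4).tolist()) for d in place_of("wrist",q)[:3]])
for q in ["timer","lower_carton_1","tray"]:
    for i,m in enumerate(masks_of("wrist",q)[:3]):
        print(q,round(m["score"],2),np.round(m["extent"]).tolist())
        if q=="timer" and i==0: print(fit([(c,m["mask"])],box(.062,.068,.080,.098),[.53,.04,0]))
        if q=="lower_carton_1": print(fit([(c,m["mask"])],box(.062,.12,.02,.080),[*at_z(c,[np.mean(m["extent"][::2]),np.mean(m["extent"][1::2])],.08)[:2],0]))
E
```

```text
[0.49714411 0.06517162 0.39523139] [-3.14096250e+00  6.08188348e-04  1.57256749e+00] [-0.046 -0.019  0.003 -0.002 -0.001 -0.002]
tray []
timer_mid [(0.93, [295.0, 190.0], [0.5261, 0.0396, 0.089]), (0.5, [270.0, 384.0], [0.489, -0.3079, 0.089])]
marker [(0.86, [285.0, 254.0], [0.5153, -0.1004, 0.0])]
cuvette_tray [(0.55, [205.0, 177.0], [0.3745, 0.0434, 0.0])]
pen [(0.61, [273.0, 125.0], [0.4929, 0.1311, 0.0])]
lower_carton_1 [(0.95, [354.0, 413.0], [0.6643, -0.4589, 0.005]), (0.83, [286.0, 196.0], [0.5156, 0.0115, 0.005]), (0.73, [324.0, 186.0], [0.5814, 0.0284, 0.005])]
next_carton_mid []
stapler []
timer 0.95 [275.0, 170.0, 326.0, 216.0]
(array([ 0.5277,  0.036 , -0.1198]), np.float64(0.841))
timer 0.52 [244.0, 0.0, 326.0, 24.0]
lower_carton_1 0.73 [264.0, 156.0, 309.0, 242.0]
(array([0.5145, 0.0188, 0.1203]), np.float64(0.576))
lower_carton_1 0.72 [328.0, 390.0, 364.0, 408.0]
(array([ 0.6504, -0.4524,  0.3073]), np.float64(0.437))
lower_carton_1 0.55 [303.0, 152.0, 358.0, 238.0]
(array([0.584 , 0.0278, 0.1227]), np.float64(0.847))
tray 0.69 [259.0, 139.0, 348.0, 233.0]
tray 0.33 [276.0, 171.0, 325.0, 215.0]
```

View pics/w2.png

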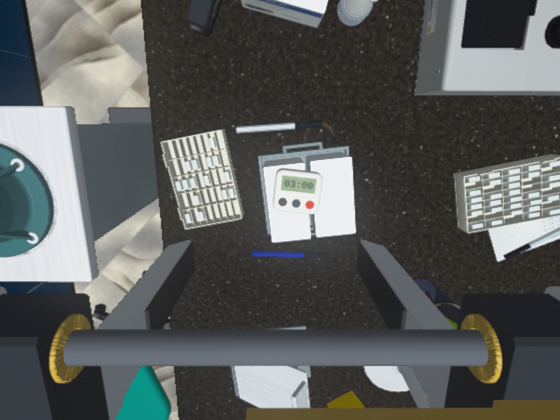

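Run:
```python
import cv2
a=cv2.imread("pics/w2.png")[138:258,248:368]; cv2.imwrite("pics/w2c.png",cv2.resize(a,None,fx=5,fy=5,interpolation=cv2.INTER_CUBIC))
```

```text
(no output)
```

View pics/w2c.png

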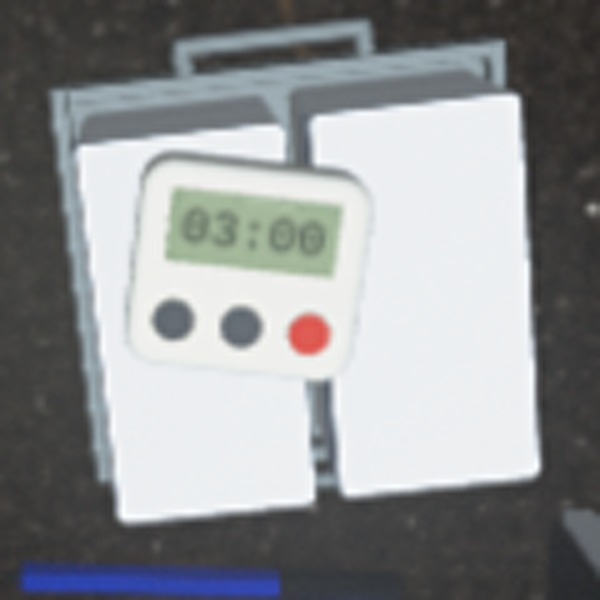

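The crop shows carton tops with outer corners at (77,147), (520,93), (541,478) and (121,523), the timer turned about -7° with its centre near (250,267), and the tray rim corners at (52,92) and (505,41).

Run:
```python
from h import *
import pickle; s=pickle.load(open("w2.pkl","rb")); c=cam(s)
P=lambda u,v,z: at_z(c,[248+u/5-.4,138+v/5-.4],z)
def q(name,L,z):
    A=np.array([P(u,v,z) for u,v in L])[:,:2]; e=A[1]-A[0],A[2]-A[1],A[2]-A[3],A[3]-A[0]
    print(name,A.mean(0).round(4),"len",[round(float(np.linalg.norm(v)),4) for v in e],"ang",[round(float(np.arctan2(v[1],v[0])),3) for v in e])
q("left",[(77,147),(280,125),(316,504),(121,523)],.08)
q("right",[(310,118),(520,93),(541,478),(342,496)],.08)
q("pair",[(77,147),(520,93),(541,478),(121,523)],.08)
q("timer",[(143,152),(374,182),(352,382),(126,362)],.098)
q("tray",[(52,92),(505,41),(505,41),(52,92)],.018)
print(P(52,92,.018),P(505,41,.018),P(105,480,.018))
print(P(20,580,0),P(400,590,0))
```

```text
left [0.5152 0.0168] len [0.0602, 0.1194, 0.0614, 0.1191] ang [0.112, -1.45, 0.107, -1.461]
right [0.5846 0.0259] len [0.0617, 0.1201, 0.0621, 0.1187] ang [0.122, -1.453, 0.1, -1.456]
pair [0.5502 0.0214] len [0.1309, 0.1201, 0.1318, 0.1191] ang [0.125, -1.453, 0.117, -1.461]
timer [0.5288 0.0393] len [0.0667, 0.0598, 0.0671, 0.0623] ang [-0.126, -1.639, -0.088, -1.647]
tray [0.5422 0.0904] len [0.1493, 0.0, 0.1493, 0.0] ang [0.115, 0.0, 0.115, 0.0]
[0.4680412  0.08183653 0.018     ] [0.61635154 0.09892917 0.018     ] [ 0.48526514 -0.05351317  0.018     ]
[ 0.45349505 -0.09906167  0.        ] [ 0.5937441 -0.1025321  0.       ]
```

apply_moves(
  commands=[
    [0, 0, 0.146, 0.006, -0.005, -0.025, 100],
    [0, 0, 0.292, 0.012, -0.01, -0.05, 100],
    [0, 0, 0.438, 0.018, -0.015, -0.08, 100],
    [0, 0, 0.584, 0.025, -0.02, -0.11, 100],
    [0, 0, 0.73, 0.032, -0.026, -0.14, 100],
  ],
)

```text
time: 4.4
tool_pos: [0.5293, 0.0385, 0.2544]
ee_rot: [3.141, 0.0, 2.307]
wrist_force: [0.6, 0.3, 0.4]
width: 0.0939
finger_force: 0.0
```

apply_moves(
  commands=[
    [0, 0, 0.146, 0, 0, -0.025, 100],
    [0, 0, 0.292, 0, 0, -0.05, 100],
    [0, 0, 0.438, 0, 0, -0.075, 100],
    [0, 0, 0.584, 0, 0, -0.1, 100],
    [0, 0, 0.73, 0, 0, -0.12, 100],
  ],
)

```text
time: 4.9
tool_pos: [0.5285, 0.0386, 0.1337]
ee_rot: [-3.142, -0.002, 3.037]
wrist_force: [0.5, -0.7, 0.0]
width: 0.0941
finger_force: 0.0
```

Run:
```python
from h import *
snapshot("side");s=snapshot("side");o=get_obs();print(o["tool_pos"],o["ee_rot"],o["joint_positions"])
a=s["pixels"][150:290,190:350]; save("s2.png",cv2.resize(a,None,fx=4,fy=4,interpolation=2))
```

```text
[0.52675082 0.03864899 0.1318375 ] [-3.14111536 -0.00728237  3.03038157] [-3.41845237e-02  7.06255195e-02  1.53494852e+00  8.45306919e-05
  1.54331612e+00 -1.49377413e+00]
```

View pics/s2.png

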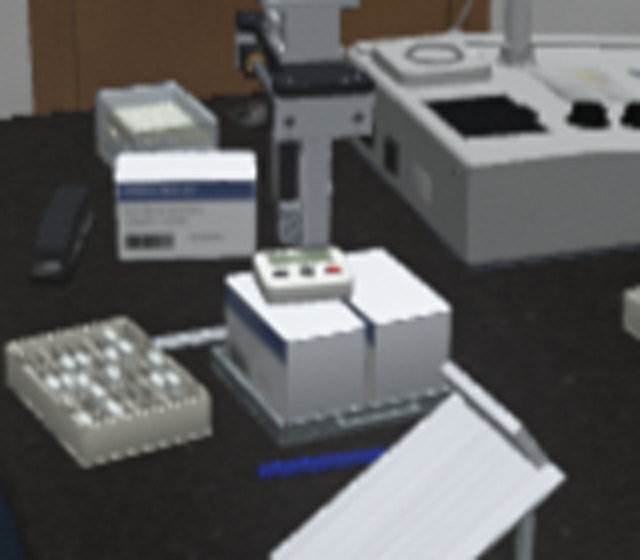

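The side picture shows the fingers straddling the timer at (300,270) with nothing in between. Descending and gripping.

apply_moves(
  commands=[
    [0, 0, 0, 0.001, 0, -0.02, 100],
    [0, 0, 0, 0.001, 0, -0.035, 100],
    [0, 0, 0, 0.001, 0, -0.043, 100],
    [0, 0, 0, 0.001, 0, -0.047, 100],
    [0, 0, 0, 0.001, 0, -0.047, 100],
  ],
)

```text
time: 5.5
tool_pos: [0.53, 0.0386, 0.0884]
ee_rot: [3.142, -0.001, 3.03]
wrist_force: [0.6, -1.0, 0.5]
width: 0.0941
finger_force: 0.0
```

apply_moves(
  commands=[
    [0, 0, 0, 0, 0, 0, 60],
    [0, 0, 0, 0, 0, 0, 40],
    [0, 0, 0, 0, 0, 0, 40],
    [0, 0, 0, 0, 0, 0, 40],
    [0, 0, 0, 0, 0, 0, 40],
  ],
)

```text
time: 6.0
tool_pos: [0.5303, 0.0387, 0.0888]
ee_rot: [3.142, 0.001, 3.031]
wrist_force: [0.3, 1.1, 1.8]
width: 0.0617
finger_force: 30.0
```

apply_moves(
  commands=[
    [0, 0, 0, 0, 0, 0.01, 40],
    [0, 0, 0, 0, 0, 0.03, 40],
    [0, 0, 0, 0, 0, 0.05, 40],
    [0, 0, 0, -0.01, -0.01, 0.06, 40],
    [0, 0, 0, -0.03, -0.03, 0.06, 40],
  ],
)

```text
time: 6.5
tool_pos: [0.5011, 0.0085, 0.1508]
ee_rot: [3.141, 0.004, 3.033]
wrist_force: [0.9, -0.6, -0.8]
width: 0.062
finger_force: 30.0
```

apply_moves(
  commands=[
    [0, 0, 0, -0.03, -0.03, 0, 40],
    [0, 0, 0, -0.06, -0.06, 0, 40],
    [0, 0, 0, -0.09, -0.09, 0, 40],
    [0, 0, 0, -0.12, -0.12, 0, 40],
    [0, 0, 0, -0.14, -0.14, 0, 40],
  ],
)

```text
time: 7.0
tool_pos: [0.3574, -0.1328, 0.1484]
ee_rot: [-3.141, -0.001, 3.029]
wrist_force: [1.0, -0.2, -0.1]
width: 0.0615
finger_force: 30.0
```

apply_moves(
  commands=[
    [0, 0, 0, 0, 0, -0.03, 40],
    [0, 0, 0, 0, 0, -0.065, 40],
    [0, 0, 0, 0, 0, -0.095, 40],
    [0, 0, 0, 0, 0, -0.11, 40],
    [0, 0, 0, 0, 0, -0.12, 40],
  ],
)

```text
time: 7.5
tool_pos: [0.3583, -0.131, 0.0269]
ee_rot: [3.141, -0.003, 3.03]
wrist_force: [0.5, 0.1, -0.5]
width: 0.0617
finger_force: 30.0
```

Run:
```python
from h import *
snapshot("side");s=snapshot("side");o=get_obs();print(o["tool_pos"],o["ee_rot"],o["wrist_force"],o["width"],o["finger_force"])
a=s["pixels"][190:290,150:300]; save("s3.png",cv2.resize(a,None,fx=5,fy=5,interpolation=2))
```

```text
[ 0.35869943 -0.13100012  0.02737633] [ 3.14062043e+00 -2.66218232e-03  3.03042513e+00] [ 0.06052168 -0.21113936 -0.77516206] 0.06153703329483139 29.996800124645233
```

View pics/s3.png

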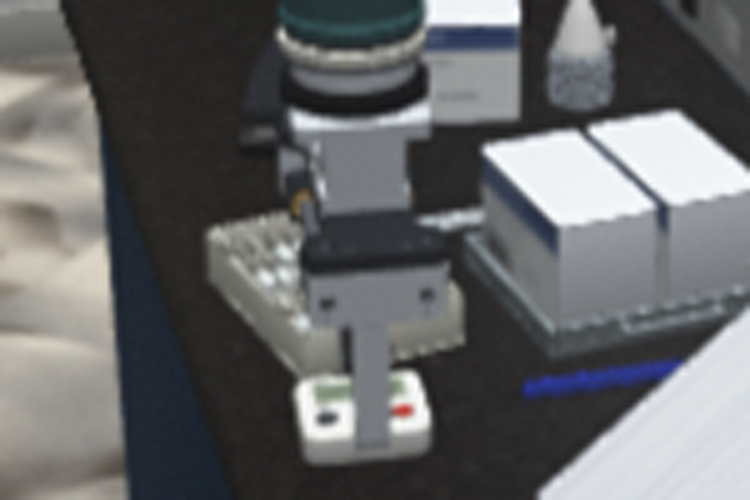

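The timer hangs level at crop (365,420), well clear of the cuvette tray. Lowering.

apply_moves(
  commands=[
    [0, 0, 0, 0, 0, -0.008, 40],
    [0, 0, 0, 0, 0, -0.013, 40],
    [0, 0, 0, 0, 0, -0.015, 40],
    [0, 0, 0, 0, 0, -0.017, 40],
    [0, 0, 0, 0, 0, -0.018, 40],
  ],
)

```text
time: 8.1
tool_pos: [0.3603, -0.1314, 0.0106]
ee_rot: [-3.142, 0.0, 3.031]
wrist_force: [-0.1, -0.1, -1.5]
width: 0.0614
finger_force: 30.0
```

apply_moves(
  commands=[
    [0, 0, 0, 0, 0, -0.0005, 40],
    [0, 0, 0, 0, 0, -0.001, 40],
    [0, 0, 0, 0, 0, -0.0015, 40],
    [0, 0, 0, 0, 0, -0.002, 40],
    [0, 0, 0, 0, 0, -0.002, 40],
  ],
)

```text
time: 8.6
tool_pos: [0.3602, -0.1314, 0.0088]
ee_rot: [3.142, 0.0, 3.031]
wrist_force: [-0.9, 0.1, 2.3]
width: 0.0615
finger_force: 30.0
```

apply_moves(
  commands=[
    [0, 0, 0, 0, 0, -0.001, 60],
    [0, 0, 0, 0, 0, -0.001, 70],
    [0, 0, 0, 0, 0, 0, 85],
    [0, 0, 0, 0, 0, 0, 100],
    [0, 0, 0, 0, 0, 0.005, 100],
  ],
)

```text
time: 9.1
tool_pos: [0.3594, -0.131, 0.0129]
ee_rot: [3.141, -0.002, 3.031]
wrist_force: [0.0, -0.3, 0.5]
width: 0.0859
finger_force: 0.0
```

apply_moves(
  commands=[
    [0, 0, -0.146, 0, 0, 0.03, 100],
    [0, 0, -0.292, 0.02, 0, 0.07, 100],
    [0, 0, -0.438, 0.04, 0, 0.12, 100],
    [0, 0, -0.584, 0.06, 0, 0.17, 100],
    [0, 0, -0.73, 0.08, 0, 0.22, 100],
  ],
)

```text
time: 9.6
tool_pos: [0.4362, -0.1312, 0.2249]
ee_rot: [3.141, 0.0, 2.295]
wrist_force: [1.3, 0.5, 0.2]
width: 0.0939
finger_force: 0.0
```

apply_moves(
  commands=[
    [0, 0, -0.146, 0.01, -0.02, 0.03, 100],
    [0, 0, -0.292, 0.02, -0.04, 0.06, 100],
    [0, 0, -0.438, 0.03, -0.06, 0.09, 100],
    [0, 0, -0.584, 0.04, -0.08, 0.12, 100],
    [0, 0, -0.73, 0.05, -0.1, 0.14, 100],
  ],
)

```text
time: 10.1
tool_pos: [0.4864, -0.2322, 0.3655]
ee_rot: [3.139, 0.002, 1.565]
wrist_force: [-0.2, 0.8, 0.3]
width: 0.0941
finger_force: 0.0
```

Run:
```python
from h import *
import pickle
for i in range(2):snapshot("wrist")
s=snapshot("wrist");c=cam(s);o=get_obs();print(o["tool_pos"],o["ee_rot"],o["joint_positions"])
pickle.dump(s,open("w3.pkl","wb"));save("w3.png",s["pixels"])
C=[c];n=["wrist"]
for q in ("scene","side"): C.append(cam(snapshot(q)));n.append(q)
for q in ["plate_mid","lip_mid","stand","separator"]:
    r=[place_of(k,q) for k in n]
    for k,d in zip(n,r): print(q,k,[(round(x["score"],2),np.round(x["pixel"],1).tolist()) for x in d[:2]])
    ok=[i for i in range(3) if r[i]]
    if len(ok)>1: print(tri([C[i] for i in ok],[r[i][0]["pixel"] for i in ok]))
for q in ["separator","timer"]:
  for m in masks_of("wrist",q)[:2]: print(q,round(m["score"],2),np.round(m["extent"]))
```

```text
[ 0.48628715 -0.23216965  0.36325022] [3.14050223e+00 4.13988659e-04 1.57202009e+00] [-5.50804527e-01  8.59143049e-02  1.06067749e+00  2.40548510e-04
  1.99385529e+00 -5.51929629e-01]
plate_mid wrist [(0.7, [277.9, 226.3])]
plate_mid scene [(0.88, [333.5, 190.6])]
plate_mid side [(0.9, [291.3, 277.5])]
(array([ 0.48554003, -0.30847249,  0.08332334]), np.float64(0.011466107220694195))
lip_mid wrist [(0.97, [316.1, 239.2])]
lip_mid scene [(0.91, [319.2, 174.6])]
lip_mid side [(0.83, [311.6, 253.4]), (0.69, [228.4, 192.9])]
(array([ 0.54173545, -0.30465523,  0.14438697]), np.float64(0.004075319750650987))
stand wrist []
stand scene [(0.85, [332.0, 206.1]), (0.69, [342.6, 227.1])]
stand side [(0.56, [289.9, 309.8])]
(array([ 0.48266029, -0.31130029, -0.00109294]), np.float64(0.004075482572578954))
separator wrist [(0.57, [272.9, 229.3])]
separator scene [(0.88, [328.9, 188.2])]
separator side [(0.76, [290.6, 280.0]), (0.63, [248.7, 234.9])]
(array([ 0.48943378, -0.31003145,  0.08545217]), np.float64(0.008475848491731646))
separator 0.65 [228. 186. 329. 276.]
separator 0.47 [168.  80. 215. 122.]
timer 0.71 [169.  76. 214. 120.]
timer 0.22 [224. 174. 322. 257.]
```

View pics/w3.png

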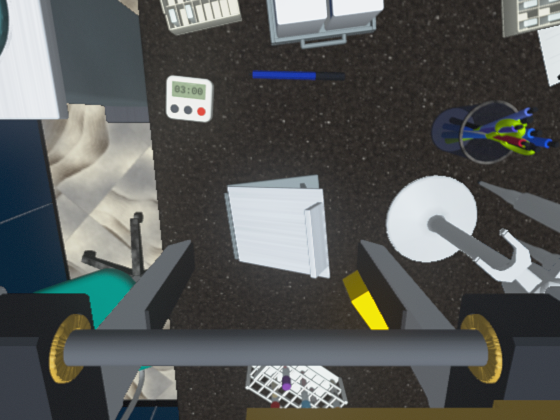

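The wrist picture shows the timer flat and free at (190,98). The plate is at (229,186)-(326,278), with its lip on the right side at (316,240). I'll fit the plate pose by silhouette.

```bash
cat >> h.py <<'E'
S=4
def plate_hulls(c,p,tilt):
    Rm=R.from_euler("ZY",[p[3],-tilt]).as_matrix()
    out=[]
    for (x0,x1,y,z0,z1) in [(-.08,.08,.062,-.002,.002),(.072,.08,.045,.002,.037)]:
        b=np.array([[x,yy,z] for x in(x0,x1) for yy in(-y,y) for z in(z0,z1)])@Rm.T+p[:3]
        out.append(cv2.convexHull(((proj(c,b)+.5)*S*16).astype(np.int32)))
    return out
def fit_plate(views,x0,tilt):
    big=[(c,cv2.resize(m.astype(np.uint8),None,fx=S,fy=S,interpolation=cv2.INTER_LINEAR)) for c,m in views]
    def each(p):
        r=[]
        for c,m in big:
            im=np.zeros_like(m)
            for h in plate_hulls(c,p,tilt): cv2.fillConvexPoly(im,h,1,shift=4)
            r.append(1-(im&m).sum()/(im|m).sum())
        return r
    x=np.array(x0); f=minimize(lambda p:sum(each(p)),x,method="Nelder-Mead",options=dict(initial_simplex=x+np.array([[0]*4,[.012,0,0,0],[0,.012,0,0],[0,0,.012,0],[0,0,0,.12]]),xatol=1e-4,fatol=1e-5))
    return f.x,1-np.array(each(f.x))
E
python3 - <<'E'
from h import *
import pickle
V=[];ims=[]
for n in ("wrist","scene","side"):
    s=snapshot(n);c=cam(s);m=masks_of(n,"separator")[0]["mask"]
    m0=m
    k=cv2.dilate(m.astype(np.uint8),np.ones((15,15)))>0
    g=s["pixels"].min(2); print(n,m.sum(),np.percentile(g[m],[5,25,50,75,95]),np.percentile(g[k&~m],[5,25,50,75,95]))
    V.append((c,m)); ims.append((n,s["pixels"]))
x0=[.487,-.308,.085,-.1]
allr=[]
for sel in ([0,1,2],[0],[0,1],[0,2],[1,2]):
    p,i=fit_plate([V[j] for j in sel],x0,.6); Rm=R.from_euler("ZY",[p[3],-.6])
    print(sel,p.round(4),i.round(3),"lip",(p[:3]+Rm.apply([.076,0,.0195])).round(4))
    if len(sel)==3: P=p
pickle.dump((V,P),open("plate.pkl","wb"))
out=[]
for (n,im),(c,m) in zip(ims,V):
    h=plate_hulls(c,P,.6); a=np.vstack(h)[:,0]/64; lo=a.min(0).astype(int)-12; hi=a.max(0).astype(int)+12
    b=cv2.resize(im[lo[1]:hi[1],lo[0]:hi[0]],None,fx=4,fy=4,interpolation=2)
    for q in h: cv2.polylines(b,[(q/16-lo*4).astype(np.int32)],True,(255,0,0),1)
    cs,_=cv2.findContours(cv2.resize(m.astype(np.uint8),None,fx=4,fy=4,interpolation=0),0,1)
    cv2.polylines(b,[(q-lo*4).astype(np.int32) for q in cs],True,(0,160,0),1)
    out.append(b)
H=600;w=np.zeros((H,800,3),np.uint8);w[:min(H,out[0].shape[0]),:min(450,out[0].shape[1])]=out[0][:H,:450]
y=0
for b in out[1:]:
    hh=min(b.shape[0],300); ww=min(b.shape[1],350); w[y:y+hh,450:450+ww]=b[:hh,:ww]; y+=300
save("fit.png",w)
E
```

```text
wrist 7706 [180. 210. 214. 215. 218.] [ 52.  56.  60. 113. 154.]
scene 434 [221.65 252.   252.   254.   255.  ] [ 24.85  36.    85.   188.   255.  ]Traceback (most recent call last):
  File "<stdin>", line 5, in <module>
IndexError: list index out of range
```

Run:
```python
from h import *
import pickle
V=[];ims=[]
def get(n):
    for _ in range(3):
        s=snapshot(n)
        r=masks_of(n,"separator") or masks_of(n,"plate_mid")
        if r: return s,r[0]["mask"]
    return s,None
for n in ("wrist","scene","side"):
    s,m=get(n);c=cam(s)
    if m is None:
        im=np.zeros(s["pixels"].shape[:2],np.uint8)
        for h in plate_hulls(c,np.array([.486,-.308,.085,-.1]),.6): cv2.fillConvexPoly(im,(h/64).astype(np.int32),1)
        m=im>0
    g=s["pixels"].min(2)
    k=cv2.dilate(m.astype(np.uint8),np.ones((11,11)))
    t,_=cv2.threshold(g[k>0],0,255,cv2.THRESH_OTSU) 
    if n=="wrist": t=168
    b=((g>t)&(k>0)).astype(np.uint8)
    lab=cv2.connectedComponentsWithStats(b,connectivity=4); i=1+lab[2][1:,4].argmax(); b=lab[1]==i
    print(n,m.sum(),t,b.sum())
    V.append((c,b)); ims.append((n,s["pixels"]))
x0=[.487,-.308,.085,-.1]
for sel in ([0,1,2],[0],[0,1],[0,2],[1,2]):
    p,i=fit_plate([V[j] for j in sel],x0,.6); Rm=R.from_euler("ZY",[p[3],-.6])
    print(sel,p.round(4),i.round(3),"lip",(p[:3]+Rm.apply([.076,0,.0195])).round(4))
    if len(sel)==3: P=p
pickle.dump((V,P),open("plate.pkl","wb"))
out=[]
for (n,im),(c,m) in zip(ims,V):
    h=plate_hulls(c,P,.6); a=np.vstack(h)[:,0]/64; lo=a.min(0).astype(int)-12; hi=a.max(0).astype(int)+12
    b=cv2.resize(im[lo[1]:hi[1],lo[0]:hi[0]],None,fx=4,fy=4,interpolation=2)
    for q in h: cv2.polylines(b,[(q/16-lo*4).astype(np.int32)],True,(255,0,0),1)
    cs,_=cv2.findContours(cv2.resize(m.astype(np.uint8),None,fx=4,fy=4,interpolation=0),0,1)
    cv2.polylines(b,[(q-lo*4).astype(np.int32) for q in cs],True,(0,160,0),1)
    out.append(b)
w=np.zeros((600,800,3),np.uint8);b=out[0][:600,:450];w[:b.shape[0],:b.shape[1]]=b
for y,b in zip((0,300),out[1:]): b=b[:300,:350]; w[y:y+b.shape[0],450:450+b.shape[1]]=b
save("fit.png",w)
```

```text
wrist 7582 168 7434
scene 471 142.0 659
side 2439 147.0 2248
[0, 1, 2] [ 0.4883 -0.3129  0.0864  0.1032] [0.949 0.756 0.902] lip [ 0.5397 -0.3075  0.1454]
[0] [ 0.4878 -0.3162  0.0772  0.1148] [0.98] lip [ 0.5392 -0.3103  0.1362]
[0, 1] [ 0.4877 -0.3144  0.084   0.1202] [0.963 0.748] lip [ 0.5391 -0.3082  0.143 ]
[0, 2] [ 0.4873 -0.313   0.085   0.093 ] [0.952 0.902] lip [ 0.5388 -0.3082  0.144 ]
[1, 2] [ 0.4892 -0.3124  0.0868  0.0909] [0.758 0.907] lip [ 0.5407 -0.3077  0.1458]
```

View pics/fit.png

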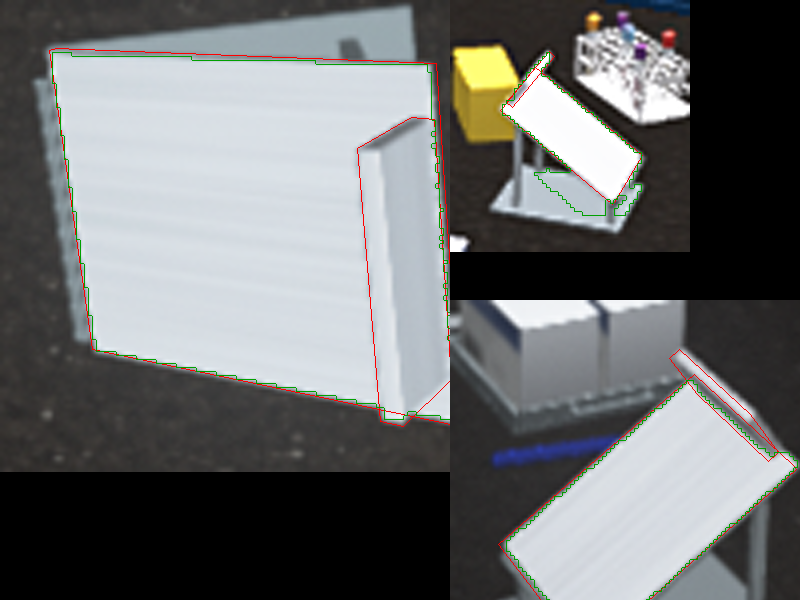

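The overlay shows the fitted plate and lip outline lying on the image edges in all three views (lip at about (385,270) in the left pane). Working out the pinch moves.

```bash
cat >> h.py <<'E'
def goal(R_t,p_t):
    o=get_obs(); Rn=R.from_euler("xyz",o["ee_rot"])
    print("from",np.round(o["tool_pos"],4),"turn",(R_t*Rn.inv()).as_rotvec().round(4),"shift",(np.array(p_t)-o["tool_pos"]).round(4))
DOWN=R.from_euler("ZX",[np.pi/2,np.pi])
E
python3 - <<'E'
from h import *
P=np.array([.4878,-.3128,.085]); Rp=R.from_euler("ZY",[.10,-.6])
print("normal",Rp.apply([0,0,1]),"px",Rp.apply([1,0,0]))
for d in (.09,.008): print(d,(P+Rp.apply([.076,0,d])).round(4)); goal(Rp*DOWN,P+Rp.apply([.076,0,d]))
E
```

```text
normal [-0.56182161 -0.05637019  0.82533561] px [0.82121237 0.08239607 0.56464247]
0.09 [ 0.4996 -0.3116  0.2022]
from [ 0.4858 -0.2314  0.3628] turn [ 0.03   -0.5994  0.097 ] shift [ 0.0138 -0.0802 -0.1606]
0.008 [ 0.5457 -0.307   0.1345]
from [ 0.4858 -0.2314  0.3628] turn [ 0.03   -0.5994  0.097 ] shift [ 0.0599 -0.0756 -0.2283]
```

apply_moves(
  commands=[
    [0.006, -0.12, 0.019, 0, -0.02, -0.01, 100],
    [0.012, -0.24, 0.039, 0, -0.035, -0.03, 100],
    [0.018, -0.36, 0.058, 0, -0.05, -0.05, 100],
    [0.024, -0.48, 0.078, 0, -0.065, -0.08, 100],
    [0.03, -0.599, 0.097, 0.005, -0.08, -0.12, 100],
  ],
)

```text
time: 12.2
tool_pos: [0.4912, -0.313, 0.2457]
ee_rot: [2.534, 0.008, 1.67]
wrist_force: [0.4, 0.1, -1.2]
width: 0.0942
finger_force: 0.0
```

apply_moves(
  commands=[
    [0, 0, 0, 0.004, 0, -0.015, 100],
    [0, 0, 0, 0.008, 0, -0.03, 100],
    [0, 0, 0, 0.009, 0, -0.04, 100],
    [0, 0, 0, 0.009, 0, -0.04, 100],
    [0, 0, 0, 0.009, 0, -0.04, 100],
  ],
)

```text
time: 12.7
tool_pos: [0.5003, -0.3115, 0.2039]
ee_rot: [2.541, 0.001, 1.671]
wrist_force: [0.4, -0.2, -0.4]
width: 0.094
finger_force: 0.0
```

Run:
```python
from h import *
P=np.array([.4878,-.3128,.085]); Rp=R.from_euler("ZY",[.10,-.6])
print(get_obs()["joint_positions"])
for d in (.09,.008): goal(Rp*DOWN,P+Rp.apply([.076,0,d]))
s=snapshot("wrist");c=cam(s);save("w4.png",s["pixels"])
C=[c,cam(snapshot("side"))]
for q in ("lip_mid","plate_mid"):
    for n,cc in zip(("wrist","side"),C):
        print(q,n,[(round(x["score"],2),np.round(x["pixel"],1).tolist()) for x in place_of(n,q)[:2]],"pred",proj(cc,P+Rp.apply([.076,0,.0195] if q=="lip_mid" else [0,0,0])).round(1))
```

```text
[-0.95575052 -0.11959145  1.69940109  0.53844629  1.28038022 -1.13982572]
from [ 0.5003 -0.3115  0.2039] turn [ 0.0012  0.0005 -0.0006] shift [-0.0007 -0.0001 -0.0017]
from [ 0.5003 -0.3115  0.2039] turn [ 0.0012  0.0005 -0.0006] shift [ 0.0454  0.0045 -0.0694]
lip_mid wrist [(0.91, [273.8, 216.2])] pred [[274.3 219.4]]
lip_mid side [(0.94, [313.6, 254.9])] pred [[311.5 254.1]]
plate_mid wrist [(0.88, [183.2, 211.9])] pred [[183.7 212.5]]
plate_mid side [(0.55, [292.8, 277.9]), (0.19, [220.0, 277.5])] pred [[291.4 280.2]]
```

apply_moves(
  commands=[
    [0, 0, 0, 0.015, 0.0015, -0.023, 60],
    [0, 0, 0, 0.027, 0.0027, -0.041, 45],
    [0, 0, 0, 0.036, 0.0036, -0.055, 45],
    [0, 0, 0, 0.042, 0.0042, -0.064, 45],
    [0, 0, 0, 0.044, 0.0044, -0.067, 45],
  ],
)

```text
time: 13.5
tool_pos: [0.5439, -0.3064, 0.1346]
ee_rot: [2.543, -0.001, 1.671]
wrist_force: [0.1, 0.6, -0.8]
width: 0.0576
finger_force: 0.0
```

apply_moves(
  commands=[
    [0, 0, 0, 0.0005, 0, -0.001, 40],
    [0, 0, 0, 0.001, 0, -0.002, 35],
    [0, 0, 0, 0.001, 0, -0.002, 30],
    [0, 0, 0, 0.001, 0, -0.002, 25],
    [0, 0, 0, 0.001, 0, -0.002, 20],
  ],
)

```text
time: 14.0
tool_pos: [0.5448, -0.3073, 0.1344]
ee_rot: [2.541, 0.001, 1.67]
wrist_force: [-0.3, 0.4, 0.3]
width: 0.0199
finger_force: 0.0
```

apply_moves(
  commands=[
    [0, 0, 0, 0, 0, 0, 16],
    [0, 0, 0, 0, 0, 0, 13],
    [0, 0, 0, 0, 0, 0, 10],
    [0, 0, 0, 0, 0, 0, 5],
    [0, 0, 0, 0, 0, 0, 0],
  ],
)

```text
time: 14.5
tool_pos: [0.5462, -0.3072, 0.1356]
ee_rot: [2.538, 0.002, 1.671]
wrist_force: [5.6, 0.4, 3.8]
width: 0.0082
finger_force: 30.0
```

apply_moves(
  commands=[
    [0, 0, 0, 0, 0, 0, 0],
    [0, 0, 0, 0, 0, 0, 0],
    [0, 0, 0, -0.001, 0, 0.0015, 0],
    [0, 0, 0, -0.003, 0, 0.005, 0],
    [0, 0, 0, -0.006, -0.0005, 0.01, 0],
  ],
)

```text
time: 15.0
tool_pos: [0.5396, -0.3071, 0.1438]
ee_rot: [2.541, -0.001, 1.671]
wrist_force: [-1.1, 0.9, -1.1]
width: 0.0079
finger_force: 30.0
```

apply_moves(
  commands=[
    [0, 0, 0, -0.005, 0, 0.015, 0],
    [0, 0, 0, -0.01, 0, 0.035, 0],
    [0, 0, 0, -0.015, 0, 0.06, 0],
    [0, 0, 0, -0.02, 0.01, 0.085, 0],
    [0, 0, 0, -0.02, 0.02, 0.105, 0],
  ],
)

```text
time: 15.5
tool_pos: [0.5171, -0.2876, 0.248]
ee_rot: [2.546, -0.001, 1.669]
wrist_force: [-0.2, -1.0, -1.1]
width: 0.0077
finger_force: 30.0
```

Run:
```python
from h import *
Z=R.from_euler("z",.115); T=np.array([.550,.0215,0])
goal(Z*DOWN,T+Z.apply([.076,0,.16])); o=get_obs(); print(o["ee_rot"],o["width"],o["wrist_force"])
s=snapshot("wrist");c=cam(s)
from bench import *
for q in("lip_mid","plate_mid"): print([(round(x["score"],2),np.round(x["pixel"],1).tolist()) for x in place_of("wrist",q)[:2]])
```

```text
from [ 0.5171 -0.2876  0.248 ] turn [-0.0645  0.5922  0.0162] shift [ 0.1084  0.3179 -0.088 ]
[ 2.54594571e+00 -1.00120849e-03  1.66940080e+00] 0.0076687244757940075 [-0.17357068 -0.98734174 -1.10376945]
[(0.77, [276.0, 263.1])]
[(0.85, [148.9, 250.7])]
```

apply_moves(
  commands=[
    [-0.013, 0.118, 0.003, 0.005, 0.02, 0, 0],
    [-0.026, 0.237, 0.006, 0.01, 0.05, 0, 0],
    [-0.039, 0.355, 0.01, 0.015, 0.08, 0, 0],
    [-0.052, 0.474, 0.013, 0.02, 0.11, 0, 0],
    [-0.0645, 0.592, 0.016, 0.025, 0.14, 0, 0],
  ],
)

```text
time: 16.15
tool_pos: [0.5433, -0.1468, 0.2469]
ee_rot: [-3.138, 0.001, 1.687]
wrist_force: [0.9, -0.4, -2.1]
width: 0.0079
finger_force: 30.0
```

apply_moves(
  commands=[
    [0, 0, 0, 0.01, 0.035, 0, 0],
    [0, 0, 0, 0.03, 0.075, 0, 0],
    [0, 0, 0, 0.05, 0.115, -0.01, 0],
    [0, 0, 0, 0.07, 0.15, -0.03, 0],
    [0, 0, 0, 0.083, 0.178, -0.05, 0],
  ],
)

```text
time: 16.65
tool_pos: [0.6272, 0.0323, 0.1949]
ee_rot: [3.141, 0.0, 1.689]
wrist_force: [0.1, -1.2, -0.9]
width: 0.0075
finger_force: 30.0
```

Run:
```python
from h import *
snapshot("wrist")
Z=R.from_euler("z",.115); T=np.array([.550,.0215,0])
goal(Z*DOWN,T+Z.apply([.076,0,.0907])); o=get_obs(); print(o["ee_rot"],o["width"],o["wrist_force"],o["wrist_torque"],o["joint_positions"])
s=snapshot("wrist");c=cam(s);save("w5.png",s["pixels"])
tp=np.array(o["tool_pos"]);Rt=R.from_euler("xyz",o["ee_rot"]);Rp=Rt*DOWN.inv()
P=tp+Rp.apply([-.076,0,-.0087])
for q,l in(("lip_mid",[.076,0,.0195]),("plate_mid",[0,0,0])): print([(round(x["score"],2),np.round(x["pixel"],1).tolist()) for x in place_of("wrist",q)[:2]],proj(c,P+Rp.apply(l)))
r=masks_of("wrist","separator"); g=s["pixels"].min(2)
print([(round(m["score"],2),m["extent"]) for m in r[:2]])
if r:
    for t in (-.06,-.03,0,.03,.06): 
        f=fit_plate([(c,r[0]["mask"])],[*P,.115],t); print(t,f[0].round(4),f[1],"pred",P.round(4))
```

```text
from [0.6263 0.0368 0.1895] turn [-0.0045 -0.0066 -0.007 ] shift [-0.0008 -0.0066 -0.0988]
[-3.13553809 -0.00520899  1.69280613] 0.007710310001014082 [-0.36043942  1.35946829 -4.40038775] [ 0.06081825 -0.16518615  0.05864179] [-0.03401793  0.26881117  1.19220005  0.0042335   1.68737093 -0.15556538]
[(0.57, [275.7, 264.9])] [[276.29002246 264.71423426]]
[(0.74, [149.1, 254.2]), (0.43, [166.4, 86.4])] [[149.5371666  251.04850762]]
[(0.87, [0.0, 145.4, 286.0, 328.4])]
-0.06 [0.548  0.027  0.1729 0.1184] [0.85205101] pred [0.5508 0.0276 0.1813]
-0.03 [0.5488 0.0273 0.176  0.119 ] [0.84182483] pred [0.5508 0.0276 0.1813]
0 [0.55   0.0278 0.1807 0.1213] [0.82938599] pred [0.5508 0.0276 0.1813]
0.03 [0.5499 0.0279 0.1818 0.1236] [0.81984163] pred [0.5508 0.0276 0.1813]
0.06 [0.5502 0.0281 0.1845 0.1259] [0.81054976] pred [0.5508 0.0276 0.1813]
```

View pics/w5.png

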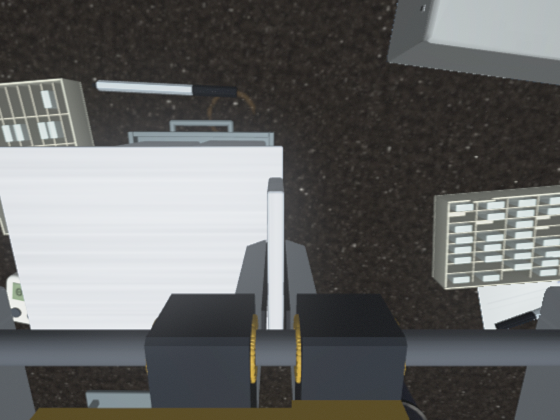

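The plate hangs level over the tray, its right edge and lip at column 275 and its left edge at columns 0-30. Lowering close to the cartons.

apply_moves(
  commands=[
    [0, 0, 0, 0, 0, -0.03, 0],
    [0, 0, 0, -0.001, -0.001, -0.055, 0],
    [0, 0, 0, -0.001, -0.002, -0.075, 0],
    [0, 0, 0, -0.001, -0.002, -0.085, 0],
    [0, 0, 0, -0.001, -0.002, -0.085, 0],
  ],
)

```text
time: 17.4
tool_pos: [0.6249, 0.0272, 0.1126]
ee_rot: [3.14, 0.0, 1.686]
wrist_force: [0.2, 0.5, -1.7]
width: 0.0077
finger_force: 30.0
```

Run:
```python
from h import *
snapshot("side");snapshot("side")
Z=R.from_euler("z",.115); T=np.array([.550,.0215,0])
goal(Z*DOWN,T+Z.apply([.076,0,.0907])); o=get_obs(); print(o["ee_rot"],o["wrist_force"])
tp=np.array(o["tool_pos"]);Rt=R.from_euler("xyz",o["ee_rot"]);Rp=Rt*DOWN.inv()
P=tp+Rp.apply([-.076,0,-.0087])
V=[]
for n in("side","scene"):
    s=snapshot(n);c=cam(s);r=masks_of(n,"separator")[:2];save("p_"+n+".png",s["pixels"])
    print(n,[(round(m["score"],2),m["extent"]) for m in r], proj(c,P+Rp.apply([[-.08,-.062,0],[-.08,.062,0],[.08,-.062,0],[.08,.062,0]])).round(1).tolist())
    for q in("plate_mid","lip_mid"): print(q,[(round(x["score"],2),np.round(x["pixel"],1).tolist()) for x in place_of(n,q)[:2]],proj(c,P+Rp.apply([.076,0,.0195] if q[0]=="l" else [0,0,0])).round(1))
    if r:
      for t in (-.1,-.05,0,.05,.1):
        f=fit_plate([(c,r[0]["mask"])],[*P,.115],t); print(t,f[0].round(4),f[1])
print(P)
```

```text
from [0.6265 0.0277 0.1152] turn [-0.0001  0.0062 -0.0005] shift [-0.001   0.0025 -0.0245]
[3.13539461e+00 6.65940554e-04 1.68631224e+00] [-0.45041938  0.4086393  -0.88154261]
side [(0.86, [241.4, 194.5, 307.8, 226.8])] [[256.7, 228.3], [240.5, 212.2], [307.2, 218.4], [288.4, 203.6]]
plate_mid [(0.91, [270.3, 212.2]), (0.69, [266.3, 208.2])] [[273.4 215.3]]
lip_mid [(0.87, [298.7, 206.9])] [[296.4 205. ]]
-0.1 [0.5528 0.0163 0.1083 0.2947] [0.84627451]
-0.05 [0.5539 0.0213 0.1061 0.1769] [0.8762314]
0 [0.556  0.0242 0.1052 0.1228] [0.89387435]
0.05 [0.5582 0.023  0.1058 0.0173] [0.87466237]
0.1 [ 0.5558  0.0124  0.1111 -0.0692] [0.86285773]
scene [(0.75, [260.6, 204.3, 308.0, 223.9])] [[308.9, 209.1], [298.3, 223.9], [271.7, 202.3], [259.1, 216.2]]
plate_mid [(0.61, [284.1, 212.6])] [[284.4 212.6]]
lip_mid [(0.68, [229.5, 267.2]), (0.67, [266.8, 203.6])] [[266.4 204.8]]
-0.1 [ 0.5469  0.0223  0.1084 -0.0509] [0.82900081]
-0.05 [0.5504 0.0201 0.1071 0.0648] [0.83796709]
0 [0.5535 0.0185 0.1058 0.1548] [0.8412132]
0.05 [0.5582 0.0135 0.1031 0.2126] [0.85421806]
0.1 [0.5568 0.0199 0.1068 0.2915] [0.85605622]
[0.55102632 0.01896586 0.10604753]
```

apply_moves(
  commands=[
    [0, 0, 0, -0.0005, 0.001, -0.006, 0],
    [0, 0, 0, -0.001, 0.002, -0.011, 0],
    [0, 0, 0, -0.001, 0.002, -0.015, 0],
    [0, 0, 0, -0.001, 0.002, -0.017, 0],
    [0, 0, 0, -0.001, 0.002, -0.017, 0],
  ],
)

```text
time: 18.4
tool_pos: [0.6244, 0.0306, 0.0959]
ee_rot: [3.139, -0.0, 1.687]
wrist_force: [-0.2, 0.2, -1.5]
width: 0.008
finger_force: 30.0
```

Run:
```python
from h import *
Z=R.from_euler("z",.115); T=np.array([.550,.0215,0])
for i in range(4):
    goal(Z*DOWN,T+Z.apply([.076,0,.0907])); snapshot("side")
print(get_obs()["wrist_force"])
```

```text
from [0.6244 0.0306 0.0959] turn [-0.0004  0.0027 -0.0016] shift [ 0.0011 -0.0004 -0.0052]
from [0.6247 0.0305 0.0964] turn [-0.0004  0.0035 -0.0015] shift [ 0.0008 -0.0003 -0.0057]
from [0.6249 0.0305 0.0968] turn [-0.0003  0.0041 -0.0015] shift [ 0.0006 -0.0003 -0.0061]
from [0.625  0.0305 0.097 ] turn [-0.0003  0.0045 -0.0015] shift [ 0.0005 -0.0003 -0.0063]
[ 0.1361837   0.32656588 -1.50153943]
```

Aligned within 1 mm. Now a slow descent to contact.

apply_moves(
  commands=[
    [0, 0, 0, 0, 0, -0.0015, 0],
    [0, 0, 0, 0, 0, -0.003, 0],
    [0, 0, 0, 0, 0, -0.004, 0],
    [0, 0, 0, 0, 0, -0.0045, 0],
    [0, 0, 0, 0, 0, -0.005, 0],
  ],
)

```text
time: 19.1
tool_pos: [0.6248, 0.0305, 0.0917]
ee_rot: [3.138, 0.0, 1.687]
wrist_force: [0.5, 1.1, -0.5]
width: 0.0079
finger_force: 30.0
```

apply_moves(
  commands=[
    [0, 0, 0, 0, 0, 0, 0],
    [0, 0, 0, 0, 0, -0.0005, 0],
    [0, 0, 0, 0, 0, -0.001, 0],
    [0, 0, 0, 0, 0, -0.0015, 0],
    [0, 0, 0, 0, 0, -0.0015, 0],
  ],
)

```text
time: 19.6
tool_pos: [0.6247, 0.0306, 0.0901]
ee_rot: [3.138, 0.0, 1.687]
wrist_force: [0.6, 0.1, -1.8]
width: 0.0079
finger_force: 30.0
```

apply_moves(
  commands=[
    [0, 0, 0, 0, 0, -0.0005, 0],
    [0, 0, 0, 0, 0, -0.001, 0],
    [0, 0, 0, 0, 0, -0.0015, 0],
    [0, 0, 0, 0, 0, -0.002, 0],
    [0, 0, 0, 0, 0, -0.002, 0],
  ],
)

```text
time: 20.1
tool_pos: [0.6251, 0.0305, 0.0891]
ee_rot: [3.137, 0.0, 1.687]
wrist_force: [-0.1, 0.4, 2.3]
width: 0.0078
finger_force: 30.0
```

apply_moves(
  commands=[
    [0, 0, 0, 0, 0, -0.0005, 0],
    [0, 0, 0, 0, 0, -0.001, 0],
    [0, 0, 0, 0, 0, -0.001, 0],
    [0, 0, 0, 0, 0, -0.001, 0],
    [0, 0, 0, 0, 0, -0.001, 0],
  ],
)

```text
time: 20.6
tool_pos: [0.625, 0.0306, 0.0889]
ee_rot: [3.136, 0.0, 1.688]
wrist_force: [-2.5, 1.6, 6.7]
width: 0.0079
finger_force: 30.0
```

Run:
```python
from h import *
o=get_obs(); print(o["wrist_force"],o["wrist_torque"],o["tool_pos"],o["ee_rot"])
```

```text
[-2.49531902  1.59118806  6.70990442] [-2.40489561e-01  6.11654811e-01 -5.71209315e-04] [0.62504271 0.03061789 0.08887982] [3.13630230e+00 4.09978553e-04 1.68751053e+00]
```

apply_moves(
  commands=[
    [0, 0, 0, 0, 0, 0.0005, 10],
    [0, 0, 0, 0, 0, 0.0005, 12],
    [0, 0, 0, 0, 0, 0.0005, 16],
    [0, 0, 0, 0, 0, 0.0005, 22],
    [0, 0, 0, 0, 0, 0.0005, 30],
  ],
)

```text
time: 21.1
tool_pos: [0.6247, 0.0305, 0.0873]
ee_rot: [3.138, 0.0, 1.687]
wrist_force: [-1.1, 0.1, -0.3]
width: 0.0252
finger_force: 0.0
```

apply_moves(
  commands=[
    [0, 0, 0, 0, 0, 0.01, 40],
    [0, 0, 0, 0, 0, 0.03, 40],
    [0, 0, 0, 0, 0, 0.06, 40],
    [0, 0, 0, 0, 0, 0.1, 50],
    [0, 0, 0, -0.01, 0.02, 0.14, 100],
  ],
)

```text
time: 21.6
tool_pos: [0.6151, 0.0488, 0.2291]
ee_rot: [3.138, 0.001, 1.684]
wrist_force: [0.9, 0.1, 0.0]
width: 0.0501
finger_force: 0.0
```

apply_moves(
  commands=[
    [0, 0, 0, -0.02, 0.035, 0.03, 100],
    [0, 0, 0, -0.04, 0.08, 0.05, 100],
    [0, 0, 0, -0.06, 0.12, 0.07, 100],
    [0, 0, 0, -0.08, 0.16, 0.09, 100],
    [0, 0, 0, -0.09, 0.19, 0.1, 100],
  ],
)

```text
time: 22.1
tool_pos: [0.5235, 0.2429, 0.3319]
ee_rot: [3.132, -0.002, 1.689]
wrist_force: [-0.4, -0.7, -0.3]
width: 0.0905
finger_force: 0.0
```

apply_moves(
  commands=[
    [0, 0, 0, -0.005, 0.03, 0.01, 100],
    [0, 0, 0, -0.01, 0.07, 0.02, 100],
    [0, 0, 0, -0.01, 0.1, 0.03, 100],
    [0, 0, 0, -0.01, 0.12, 0.03, 100],
    [0, 0, 0, -0.01, 0.12, 0.03, 100],
  ],
)

```text
time: 22.6
tool_pos: [0.5143, 0.3629, 0.3579]
ee_rot: [3.137, -0.001, 1.691]
wrist_force: [0.8, -1.0, -0.4]
width: 0.0941
finger_force: 0.0
```

Run:
```python
from h import *
import pickle
snapshot("wrist");snapshot("wrist");s=snapshot("wrist");c=cam(s);o=get_obs();print(o["tool_pos"],o["ee_rot"]); pickle.dump(s,open("w6.pkl","wb"))
for q,z in (("next_carton_mid",.0375),("stapler",0),("dispenser",0),("plate_mid",.082),("tip_box",0)):
    print(q,[(round(d["score"],2),np.round(d["pixel"]).tolist(),at_z(c,d["pixel"],z).round(4).tolist()) for d in place_of("wrist",q)[:2]])
for m in masks_of("wrist","next_carton")[:3]:
    print(round(m["score"],2),m["extent"],m["mask"].sum()); 
    for a in (0,1.57): print(fit([(c,m["mask"])],box(.062,.12,0,.075),[.509,.320,a]))
S2=[]
for n in ("scene","side"):
    s2=snapshot(n)
    for d in place_of(n,"plate_mid")[:2]: print(n,round(d["score"],2),d["pixel"],proj(cam(s2),[.55,.0215,.082]))
```

```text
[0.51487414 0.35965038 0.357945  ] [3.13755360e+00 7.47651891e-04 1.68662523e+00]
next_carton_mid []
stapler [(0.76, [203.0, 176.0], [0.4022, 0.3321, 0.0]), (0.4, [169.0, 407.0], [0.3615, -0.1371, 0.0])]
dispenser [(0.98, [335.0, 210.0], [0.6235, 0.2992, 0.0]), (0.34, [294.0, 64.0], [0.5262, 0.5153, 0.0])]
plate_mid [(0.78, [274.0, 382.0], [0.5534, 0.0206, 0.082])]
tip_box [(0.61, [295.0, 65.0], [0.528, 0.514, 0.0])]
0.95 [222.5, 158.6, 314.9, 228.5] 4170
(array([ 0.51  ,  0.3231, -1.8276]), np.float64(0.97))
(array([0.51  , 0.3231, 1.3184]), np.float64(0.97))
scene 0.85 [286.1, 218.4] [[284.33262753 218.25518948]]
side 0.73 [272.6, 244.1] [[272.76015628 222.37489572]]
side 0.71 [270.4, 224.3] [[272.76015628 222.37489572]]
```

Run:
```python
from h import *
goal(R.from_euler("xyz",[np.pi,0,2.89]),[.5098,.3225,.02])
import pickle; s=pickle.load(open("w6.pkl","rb")); c=cam(s)
V=[]
for n in ("wrist","scene","side"):
    if n!="wrist": c=cam(snapshot(n))
    r=masks_of(n,"separator")
    for m in r[:2]:
        f=fit_plate([(c,m["mask"])],[.55,.0215,.082,.115],0); print(n,round(m["score"],2),m["extent"],f[0].round(4),f[1])
    for q in ("lip_mid","lower_carton_1","timer_mid"): print(q,[(round(d["score"],2),at_z(c,d["pixel"],{"lip_mid":.1015,"timer_mid":.009}.get(q,.005)).round(4).tolist()) for d in place_of(n,q)[:3]])
    if r and r[0]["score"]>.5: V.append((c,r[0]["mask"]))
print(fit_plate(V,[.55,.0215,.082,.115],0))
```

```text
from [0.5149 0.3603 0.3579] turn [-0.0028  0.0034  1.203 ] shift [-0.0051 -0.0378 -0.3379]
wrist 0.96 [219.2, 367.4, 321.3, 414.5] [ 0.554  -0.007   0.0871  0.1151] [0.78645026]
lip_mid [(0.59, [0.6249, 0.034, 0.1015])]
lower_carton_1 []
timer_mid []
scene 0.93 [257.9, 203.1, 306.7, 230.9] [0.5569 0.0187 0.0798 0.133 ] [0.86966019]
lip_mid [(0.93, [0.6181, 0.0412, 0.1015]), (0.64, [0.3521, 0.4367, 0.1015]), (0.49, [0.5362, 0.4044, 0.1015])]
lower_carton_1 [(0.64, [0.5082, 0.0358, 0.005]), (0.61, [0.6731, -0.455, 0.005]), (0.48, [0.5932, 0.0112, 0.005])]
timer_mid [(0.63, [0.3724, -0.1477, 0.009])]
side 0.68 [239.6, 203.1, 309.8, 234.8] [0.5616 0.0477 0.0697 0.0909] [0.95824803]
lip_mid [(0.97, [0.6293, 0.0375, 0.1015]), (0.54, [0.4555, 0.0611, 0.1015]), (0.37, [0.3703, 0.1169, 0.1015])]
lower_carton_1 [(0.97, [0.5718, 0.0059, 0.005]), (0.93, [0.6518, -0.4801, 0.005]), (0.77, [0.5251, 0.0022, 0.005])]
timer_mid [(0.68, [0.3575, -0.1373, 0.009])]
(array([0.55143018, 0.0211992 , 0.08213988, 0.10331831]), array([0.64905476, 0.86014545, 0.93724897]))
```

apply_moves(
  commands=[
    [0, 0, 0.146, 0, -0.01, -0.03, 100],
    [0, 0, 0.292, 0, -0.02, -0.06, 100],
    [0, 0, 0.438, -0.002, -0.03, -0.09, 100],
    [0, 0, 0.584, -0.004, -0.037, -0.12, 100],
    [0, 0, 0.73, -0.005, -0.037, -0.15, 100],
  ],
)

```text
time: 24.45
tool_pos: [0.5097, 0.3227, 0.2069]
ee_rot: [3.137, 0.001, 2.422]
wrist_force: [0.3, -0.2, -0.1]
width: 0.0941
finger_force: 0.0
```

apply_moves(
  commands=[
    [0, 0, 0.12, 0, 0, -0.02, 100],
    [0, 0, 0.24, 0, 0, -0.04, 100],
    [0, 0, 0.36, 0, 0, -0.06, 100],
    [0, 0, 0.474, 0, 0, -0.08, 100],
    [0, 0, 0.474, 0, 0, -0.08, 100],
  ],
)

```text
time: 24.95
tool_pos: [0.5079, 0.3225, 0.1241]
ee_rot: [-3.141, -0.005, 2.891]
wrist_force: [0.4, -0.2, -0.1]
width: 0.094
finger_force: 0.0
```

Run:
```python
from h import *
snapshot("side");goal(R.from_euler("xyz",[np.pi,0,2.89]),[.5098,.3225,.02]);snapshot("side");goal(R.from_euler("xyz",[np.pi,0,2.89]),[.5098,.3225,.02])
s=snapshot("wrist");c=cam(s)
r=masks_of("wrist","next_carton")
for m in r[:1]: print(m["score"],m["extent"],fit([(c,m["mask"])],box(.062,.12,0,.075),[.51,.323,1.319]))
```

```text
from [0.5089 0.3231 0.1262] turn [-0.0023 -0.0021  0.0009] shift [ 0.0009 -0.0006 -0.1062]
from [0.5098 0.3235 0.1279] turn [-0.0038  0.0007  0.001 ] shift [ 0.     -0.001  -0.1079]
0.69 [229.3, 136.7, 319.2, 298.1] (array([0.5089, 0.3225, 1.3184]), np.float64(0.979))
```

apply_moves(
  commands=[
    [0, 0, 0, 0, -0.0005, -0.03, 100],
    [0, 0, 0, 0, -0.0005, -0.06, 100],
    [0, 0, 0, 0, -0.0005, -0.085, 100],
    [0, 0, 0, 0, -0.0005, -0.098, 100],
    [0, 0, 0, 0, -0.0005, -0.104, 100],
  ],
)

```text
time: 25.65
tool_pos: [0.5098, 0.323, 0.0234]
ee_rot: [3.138, -0.0, 2.891]
wrist_force: [-0.7, -0.4, -0.6]
width: 0.0941
finger_force: 0.0
```

apply_moves(
  commands=[
    [0, 0, 0, 0, 0, 0, 85],
    [0, 0, 0, 0, 0, 0, 76],
    [0, 0, 0, 0, 0, 0, 70],
    [0, 0, 0, 0, 0, 0, 66],
    [0, 0, 0, 0, 0, 0, 62],
  ],
)

```text
time: 26.15
tool_pos: [0.5104, 0.3229, 0.025]
ee_rot: [3.137, 0.002, 2.891]
wrist_force: [0.1, -0.6, 3.9]
width: 0.0622
finger_force: 30.0
```

apply_moves(
  commands=[
    [0, 0, 0, 0, 0, 0, 50],
    [0, 0, 0, 0, 0, 0, 50],
    [0, 0, 0, 0, 0, 0, 50],
    [0, 0, 0, 0, 0, 0.002, 50],
    [0, 0, 0, 0, 0, 0.006, 50],
  ],
)

```text
time: 26.65
tool_pos: [0.5089, 0.3229, 0.0286]
ee_rot: [3.139, -0.002, 2.891]
wrist_force: [0.2, -0.7, -2.5]
width: 0.0616
finger_force: 30.0
```

apply_moves(
  commands=[
    [0, 0, 0, 0, 0, 0.02, 50],
    [0, 0, 0, 0, 0, 0.05, 50],
    [0, 0, 0, 0, 0, 0.085, 50],
    [0, 0, 0, 0, 0, 0.125, 50],
    [0, 0, 0, 0, -0.02, 0.16, 50],
  ],
)

```text
time: 27.15
tool_pos: [0.5093, 0.3047, 0.1908]
ee_rot: [3.136, -0.001, 2.894]
wrist_force: [0.8, 0.7, -1.7]
width: 0.0616
finger_force: 30.0
```

apply_moves(
  commands=[
    [0, 0, 0.06, 0.005, -0.03, 0.02, 50],
    [0, 0, 0.13, 0.012, -0.065, 0.03, 50],
    [0, 0, 0.2, 0.02, -0.105, 0.03, 50],
    [0, 0, 0.28, 0.028, -0.145, 0.03, 50],
    [0, 0, 0.366, 0.035, -0.18, 0.03, 50],
  ],
)

```text
time: 27.65
tool_pos: [0.5447, 0.1215, 0.2193]
ee_rot: [3.137, -0.001, -3.023]
wrist_force: [0.6, -0.6, -1.0]
width: 0.0623
finger_force: 30.0
```

apply_moves(
  commands=[
    [0, 0, 0, 0.002, -0.035, 0, 50],
    [0, 0, 0, 0.004, -0.065, 0, 50],
    [0, 0, 0, 0.006, -0.09, -0.01, 50],
    [0, 0, 0, 0.007, -0.1, -0.03, 50],
    [0, 0, 0, 0.007, -0.1, -0.05, 50],
  ],
)

```text
time: 28.15
tool_pos: [0.552, 0.0214, 0.1689]
ee_rot: [3.138, 0.0, -3.029]
wrist_force: [-0.6, 0.3, -2.6]
width: 0.0618
finger_force: 30.0
```

Run:
```python
from h import *
for i in range(4): snapshot("wrist")
for i in range(2): goal(R.from_euler("xyz",[np.pi,0,3.257]),[.5512,.0215,.1088]); s=snapshot("wrist")
c=cam(s);o=get_obs();print(o["width"],o["wrist_force"],o["tool_pos"],o["ee_rot"])
zb=o["tool_pos"][2]-.0248
for m in masks_of("wrist","next_carton")[:2]: print(round(m["score"],2),m["extent"],fit([(c,m["mask"])],box(.062,.12,zb,zb+.075),[.551,.0215,1.571+.115]))
for q in("lip_mid","plate_mid"): print(q,[(round(d["score"],2),at_z(c,d["pixel"],.1015 if q[0]=="l" else .082).round(4).tolist()) for d in place_of("wrist",q)[:2]])
V=[]
for n in("side","scene"):
    c=cam(snapshot(n))
    for m in masks_of(n,"next_carton")[:2]: print(n,round(m["score"],2),m["extent"],proj(c,box(.062,.12,zb,zb+.075)@R.from_euler("z",1.571+.115).as_matrix().T+[.5512,.0215,0]).round().astype(int).tolist())
```

```text
from [0.5515 0.0233 0.1693] turn [-0.0045 -0.0019 -0.0005] shift [-0.0003 -0.0018 -0.0605]
from [0.5521 0.0234 0.1704] turn [-0.0043  0.0004 -0.0008] shift [-0.0009 -0.0019 -0.0616]
0.061766161641504676 [ 0.91816071  0.07085949 -0.47283138] [0.55242824 0.02344511 0.17101571] [ 3.13763140e+00  2.04677390e-03 -3.02521064e+00]
0.69 [188.8, 108.3, 352.8, 165.5] (array([0.5318, 0.0212, 1.686 ]), np.float64(0.154))
0.68 [195.7, 143.5, 356.3, 408.4] (array([0.5512, 0.0237, 1.6848]), np.float64(0.825))
lip_mid [(0.5, [0.5063, -0.0665, 0.1015])]
plate_mid []
side 0.64 [252.7, 174.1, 295.8, 206.9] [[250, 202], [250, 178], [287, 196], [287, 172], [259, 209], [258, 185], [296, 203], [297, 179]]
scene 0.65 [266.8, 181.0, 303.9, 211.1] [[296, 210], [296, 192], [266, 205], [266, 187], [301, 203], [302, 185], [273, 198], [272, 181]]
```

apply_moves(
  commands=[
    [-0.002, 0, 0, 0, -0.001, -0.02, 50],
    [-0.004, 0, 0, 0, -0.002, -0.035, 50],
    [-0.004, 0, 0, 0, -0.002, -0.045, 50],
    [-0.004, 0, 0, 0, -0.002, -0.051, 50],
    [-0.004, 0, 0, 0, -0.002, -0.054, 50],
  ],
)

```text
time: 29.3
tool_pos: [0.5515, 0.0211, 0.1149]
ee_rot: [3.141, -0.002, -3.026]
wrist_force: [-0.4, 0.1, -2.7]
width: 0.0619
finger_force: 30.0
```

apply_moves(
  commands=[
    [0, 0, 0, 0, 0, 0, 50],
    [0, 0, 0, 0, 0, -0.001, 50],
    [0, 0, 0, 0, 0, -0.002, 50],
    [0, 0, 0, 0, 0, -0.003, 50],
    [0, 0, 0, 0, 0, -0.003, 50],
  ],
)

```text
time: 29.8
tool_pos: [0.5519, 0.021, 0.1129]
ee_rot: [3.141, -0.0, -3.026]
wrist_force: [0.2, 0.0, -1.5]
width: 0.062
finger_force: 30.0
```

Run:
```python
from h import *
goal(R.from_euler("xyz",[np.pi,0,3.257]),[.5515,.0215,.1088]); o=get_obs(); print(o["wrist_force"],o["ee_rot"])
```

```text
from [0.5519 0.021  0.1129] turn [-0.0001 -0.0001 -0.0003] shift [-0.0004  0.0005 -0.0041]
[ 0.15875739  0.04586886 -1.48565802] [ 3.14149765e+00 -1.38371808e-04 -3.02584500e+00]
```

apply_moves(
  commands=[
    [0, 0, 0, 0, 0, -0.001, 50],
    [0, 0, 0, 0, 0, -0.002, 50],
    [0, 0, 0, 0, 0, -0.003, 50],
    [0, 0, 0, 0, 0, -0.0035, 50],
    [0, 0, 0, 0, 0, -0.0035, 50],
  ],
)

```text
time: 30.3
tool_pos: [0.5518, 0.0211, 0.1092]
ee_rot: [3.141, -0.0, -3.026]
wrist_force: [-0.7, -0.3, -1.5]
width: 0.0615
finger_force: 30.0
```

apply_moves(
  commands=[
    [0, 0, 0, 0, 0, 0, 50],
    [0, 0, 0, 0, 0, -0.0005, 50],
    [0, 0, 0, 0, 0, -0.001, 50],
    [0, 0, 0, 0, 0, -0.001, 50],
    [0, 0, 0, 0, 0, -0.001, 50],
  ],
)

```text
time: 30.8
tool_pos: [0.5519, 0.021, 0.109]
ee_rot: [3.142, 0.0, -3.026]
wrist_force: [-2.3, 0.4, 2.3]
width: 0.0615
finger_force: 30.0
```

Contact is near. One more millimetre, then check.

apply_moves(
  commands=[
    [0, 0, 0, 0, 0, -0.0005, 50],
    [0, 0, 0, 0, 0, -0.001, 50],
    [0, 0, 0, 0, 0, -0.001, 50],
    [0, 0, 0, 0, 0, -0.001, 50],
    [0, 0, 0, 0, 0, -0.001, 50],
  ],
)

```text
time: 31.3
tool_pos: [0.5519, 0.021, 0.109]
ee_rot: [-3.142, 0.001, -3.026]
wrist_force: [-4.1, -1.4, 9.3]
width: 0.0615
finger_force: 30.0
```

apply_moves(
  commands=[
    [0, 0, 0, 0, 0, 0.001, 66],
    [0, 0, 0, 0, 0, 0.001, 70],
    [0, 0, 0, 0, 0, 0.001, 76],
    [0, 0, 0, 0, 0, 0.001, 85],
    [0, 0, 0, 0, 0, 0.001, 100],
  ],
)

```text
time: 31.8
tool_pos: [0.5518, 0.0211, 0.1078]
ee_rot: [3.141, -0.001, -3.026]
wrist_force: [0.5, -0.1, 0.0]
width: 0.0838
finger_force: 0.0
```

apply_moves(
  commands=[
    [0, 0, 0, 0, 0, 0.01, 100],
    [0, 0, 0, 0, 0, 0.03, 100],
    [0, 0, 0, 0, 0, 0.06, 100],
    [0, 0, 0, 0, 0, 0.1, 100],
    [0, 0, 0, -0.02, 0, 0.145, 100],
  ],
)

```text
time: 32.3
tool_pos: [0.5321, 0.021, 0.2536]
ee_rot: [3.141, -0.002, -3.026]
wrist_force: [1.3, 0.8, 0.7]
width: 0.0941
finger_force: 0.0
```

apply_moves(
  commands=[
    [0, 0, -0.146, -0.02, 0.01, 0.03, 100],
    [0, 0, -0.292, -0.04, 0.02, 0.06, 100],
    [0, 0, -0.438, -0.06, 0.03, 0.08, 100],
    [0, 0, -0.584, -0.08, 0.04, 0.1, 100],
    [0, 0, -0.73, -0.09, 0.05, 0.11, 100],
  ],
)

```text
time: 32.8
tool_pos: [0.4408, 0.0714, 0.3671]
ee_rot: [3.138, 0.004, 2.521]
wrist_force: [-0.2, -0.8, 0.1]
width: 0.0942
finger_force: 0.0
```

apply_moves(
  commands=[
    [0, 0, -0.146, 0.01, 0.01, 0.01, 100],
    [0, 0, -0.292, 0.02, 0.02, 0.02, 100],
    [0, 0, -0.438, 0.03, 0.03, 0.03, 100],
    [0, 0, -0.584, 0.04, 0.04, 0.03, 100],
    [0, 0, -0.73, 0.05, 0.05, 0.03, 100],
  ],
)

```text
time: 33.3
tool_pos: [0.4922, 0.1215, 0.3947]
ee_rot: [3.139, -0.0, 1.791]
wrist_force: [-0.0, 0.1, 0.2]
width: 0.0942
finger_force: 0.0
```

Run:
```python
from h import *
snapshot("wrist");snapshot("wrist");s=snapshot("wrist");c=cam(s);o=get_obs();print(o["time"],o["tool_pos"],o["ee_rot"])
for n in("wrist","side","scene"):
    if n!="wrist": c=cam(snapshot(n))
    for m in masks_of(n,"next_carton")[:2]: print(n,round(m["score"],2),m["extent"],fit([(c,m["mask"])],box(.062,.12,.084,.159),[.551,.0215,1.571+.115]))
    for q,z in(("lip_mid",.1015),("plate_mid",.082),("next_carton_mid",.1215),("lower_carton_1",.005),("timer_mid",.009)): print(q,[(round(d["score"],2),at_z(c,d["pixel"],z).round(4).tolist()) for d in place_of(n,q)[:3]])
    for m in masks_of(n,"separator")[:1]: print("sep",round(m["score"],2),m["extent"],proj(c,R.from_euler("z",.115).apply([[-.08,-.062,.004],[-.08,.062,.004],[.08,.062,.004],[.08,-.062,.004],[.08,.045,.039],[.08,-.045,.039]])+[.5505,.0215,.08]).round(1).tolist())
```

```text
33.45 [0.49190414 0.12126253 0.39334364] [-3.14125801e+00 -2.10561470e-04  1.80110623e+00]
wrist 0.93 [256.2, 219.5, 349.1, 287.0] (array([0.5508, 0.022 , 1.6774]), np.float64(0.96))
lip_mid [(0.74, [0.6247, 0.0307, 0.1015])]
plate_mid []
next_carton_mid [(0.64, [0.5493, 0.0258, 0.1215])]
lower_carton_1 [(0.64, [0.4029, 0.3341, 0.005])]
timer_mid [(0.61, [0.3577, -0.1329, 0.009])]
sep 0.72 [255.8, 218.1, 350.1, 283.4] [[242.5, 273.7], [249.7, 198.5], [355.1, 210.0], [341.6, 283.8], [358.7, 228.0], [348.0, 284.8]]
side 0.74 [242.4, 235.0, 309.0, 260.9] (array([0.551 , 0.0215, 1.386 ]), np.float64(0.0))
side 0.56 [254.4, 194.1, 294.0, 229.5] (array([0.5549, 0.02  , 1.495 ]), np.float64(0.916))
lip_mid [(0.74, [0.6266, 0.0232, 0.1015])]
plate_mid []
next_carton_mid [(0.64, [0.5558, 0.0346, 0.1215])]
lower_carton_1 [(0.93, [0.6538, -0.4909, 0.005]), (0.8, [0.5231, 0.0049, 0.005]), (0.8, [0.5779, 0.0123, 0.005])]
timer_mid [(0.95, [0.3564, -0.1337, 0.009])]
sep 0.85 [239.7, 210.8, 307.9, 234.5] [[256.3, 234.9], [240.3, 218.4], [287.9, 210.0], [306.5, 225.1], [290.5, 201.5], [304.1, 212.1]]
scene 0.95 [268.8, 196.5, 302.2, 224.8] (array([0.5526, 0.0221, 1.859 ]), np.float64(0.948))
scene 0.73 [192.0, 284.6, 235.7, 329.2] (array([0.551 , 0.0215, 1.386 ]), np.float64(0.0))
lip_mid [(0.78, [0.6209, 0.0481, 0.1015])]
plate_mid [(0.53, [0.5403, 0.0293, 0.082])]
next_carton_mid [(0.62, [0.5477, 0.0313, 0.1215]), (0.61, [0.4302, 0.181, 0.1215])]
lower_carton_1 [(0.73, [0.5116, 0.0351, 0.005]), (0.69, [0.6551, -0.4332, 0.005]), (0.48, [0.5869, 0.0167, 0.005])]
timer_mid [(0.66, [0.356, -0.1237, 0.009]), (0.16, [0.3728, -0.1338, 0.009])]
```

```bash
python3 -c "
from bench import *
print(close_job())"
```

```text
the job is handed in; nothing more can be done
None
```

The job is done and handed in at about 33 s of the 67 s allowed. By my last camera measurements, the timer lies flat and clear on the worktop, the plate is level and centred on both cartons with its lip up along the back side of the tray, and the loose carton stands upright and square on it, about 1 mm off centre.

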